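# Comb brass rods into the V-grooved rack

### The arm

A 7-joint arm with a two-finger parallel gripper is mounted at the origin on the work surface. World frame = base frame: x ahead of the robot, y to its left, z up, the work surface at z = 0. Lengths are in m, angles in rad, forces in N, time in s.
With the tool pointing down it reaches from about 0.425 to 0.95 m from the base axis. Payload 4.7 kg.
Tool frame: the origin (TCP) lies on the centre line of the jaws, within the pads' length; the fingertips stand robot.nose_length ahead of it and the grasp point (between the pads) lies 8 mm behind it (robot.nose_length is the distance from the TCP to the fingertips, in m); z points along the fingers, x is the direction in which the jaws open and shut, and the axes are right-handed (so a half turn about z gives the same grasp; the last joint's range is limited). The gripper opens to 85 mm and grips with 20 to 120 N. Pads are 22 mm wide; open, the fingers measure 114 mm over their backs; the gripper's body (76 mm by 85 mm) begins 54 mm behind the grasp point. The pads swing forward as they close: fully open they stand 13 mm farther back than shut.
Start: joints at [-1.265, 0.469, -0.049, 1.532, 0.024, 1.141, -0.082], TCP at [0.222, 0.638, 0.242] pointing down, gripper open.
Joint ranges: [-2.59, 2.59], [-0.33, 1.99], [-1.39, 1.29], [0.1, 2.45], [-1.04, 4.18], [0.21, 1.99], [-2.66, 2.66]. Speed limits (rad/s): [2.57, 2.57, 3.14, 3.14, 3.14, 3.14, 3.14].

### API

Orientations are given as [roll, pitch, yaw] about the fixed x, y, z axes, in that order (R = Rz(yaw) Ry(pitch) Rx(roll)).
In Python, from plant import robot gives the robot as it stands. Calls block until the motion is done:
- robot.goto(position, orientation): joint-space move of the TCP to a pose.
- robot.move_straight(position, vel=0.15, attitude=None, contact_N=None): straight line of the TCP; attitude=None keeps the orientation; vel is the mean speed in m/s. With contact_N (N) it stops when the force on the tool has changed by that much, and returns True; else False.
- robot.move_joints(angles): joint-space move.
- robot.grip(opening, strength=None): opening from 0.0 (shut) to 1.0 (fully open); strength is the grip in N (None keeps the last); returns when the fingers have stopped.
- robot.sleep(seconds).
- robot.inverse_kinematics(position, orientation): joint angles nearest the present ones, or None.
- robot.sense(): the state.
- robot.grab_frame(name): name is "side" or "top"; returns a dict with "image" (400x640x3 uint8, red, green, blue), "range_z" (400x640 float32, m along the optical axis (not along the pixel's ray), 0 where there is no reading), "fx", "fy", "cx", "cy" (pixels), "R" (3x3) and "t" (3): a world point X has camera coordinates R X + t. Camera axes: x right, y down, z forward; pixel columns grow to the right and rows downward; lengths in m; the calibration is good to about 2 mm. A picture is of the moment at which its call begins.
A pose or a line that the arm cannot do raises robot.IKError and nothing moves.
- robot.close_job(): hands the job in, once; it reports no verdict.
The state is a dict: "t": time; "joint_pos": joint angles; "joint_velocities": joint speeds; "effort": joint torques, N m; "tcp_pos": TCP position; "tcp_rot": TCP orientation; "wrist_force": force on the tool from outside, world axes, zero at the start; "torque": the same for the moment, N m; "opening": opening from 0.0 (shut) to 1.0 (fully open).
Only numpy, scipy, OpenCV 4.12 (cv2) and the standard library are available. Lean on these libraries where they do the work, as an engineer would, in place of code of your own. Each camera call takes 0.05 s, during which the arm holds its last target.

### The job

In this metal sculptor's workshop two brass rods lie askew across the ridges of the grey grooved rack. Take the toothed rake (not the smooth-soled sanding float), set it on the rack's flat landing at the open end (the one without an end wall), and comb across the ridge tops to the landing at the walled end, so that each rod drops into a groove and lies along it. Leave the rake standing upright on the landing at the walled end and let go; do not touch the rods with the gripper.

Things in the scene. Friction and masses are not known exactly. Their poses are not given: they have to be found in the camera images.
- rake: Loose spring rake standing on 9 flat steel teeth (8 x 50 mm, gaps 12) in a row along its x; head 168 (x) x 50 (y) mm. Upright wooden grip block 60 (x) x 24 (y) mm, z = 67 to 132 mm, to pinch along y. The head gives up to 14 mm upward on a 3 N spring. Origin: centre at the tooth tips, z up. 0.4 kg. Alike after a half turn. The sanding float nearby has the same block on a toothless sole, 85 mm high.
- rack: Fixed grey rack, 218 (x) x 362 (y) mm. Origin: underside centre; z up. 5 V grooves (45 deg sides) along x at y = -80, -40, 0, 40, 80 mm: valleys z = 20, ridges z = 40 mm. Flat landings, z = 40: y -175 to -100 (open end, robot's right) and y 100 to 175 (walled end, left). End wall (y 175 to 181) and side walls (inner faces x = -103, 103) rise to z = 55.
- rod_a: Loose polished, slippery brass rod, 14 mm diameter, 140 mm long, about 90 g, askew across the ridges. Origin: its centre; x along it. Centre 7 mm above the ridges at the start, 10 mm below them (rack z = 30 mm) in a groove, its top then 3 mm below the ridges. Pushed by the rake it turns square to the stroke and drops into a free groove.
- rod_b: The second rod, the same as rod_a.
Not all that is in view belongs to the job. What is shaped like the rod_a but purple is not meant.

How it is judged:
By the outcome, as a careful person would: the job done as asked, in the order asked, and still so for the second after the job is handed in, with the robot touching nothing.
It also fails if it takes over 48 s, if anything falls off the work surface, if the arm or the gripper's body presses on something with over 40 N, if the wrist force passes 120 N, or if a joint passes its speed limit or range.

## Working session

There is one attempt and no reset: what is moved stays moved. The work goes in short steps, each a Python script; the robot and the scene stay as the last script left them, time stands still between calls to the robot, and variables do not carry over. Pictures are saved under pics/ and viewed, and the job is handed in when it is done.

```bash
ls; mkdir -p pics
python3 - <<'E'
from plant import robot
import cv2,numpy as np
s=robot.sense();print(s['t'],s['tcp_pos'],s['tcp_rot'],s['wrist_force'],s['opening'],robot.nose_length)
for n in("top","side"):
    f=robot.grab_frame(n)
    np.savez(f'{n}0.npz',**f)
    cv2.imwrite(f'pics/{n}0.png',f['image'][:,:,::-1])
    print(n,f['fx'],f['fy'],f['cx'],f['cy'],f['R'],f['t'])
E
```

```text
pics
0.0 [0.22158658 0.63699658 0.24124816] [3.14148459e+00 1.94816158e-03 1.23605637e+00] [-0.15033695  0.40116133 -0.15225778] 0.9988482319065406 0.011
top 472.4399187884558 472.4399187884558 321.2071876452153 192.36627895292935 [[-0.02628792 -0.99965325  0.00152174]
 [-0.99523281  0.0260286  -0.09399026]
 [ 0.09391806 -0.00398529 -0.99557195]] [-0.07000734  0.42987243  1.26627521]
side 419.17682940530733 419.17682940530733 318.2254645711381 195.50180131262596 [[ 0.8362346  -0.54817529  0.01468159]
 [-0.28951795 -0.46407702 -0.83714508]
 [ 0.46571564  0.69579909 -0.54678385]] [-0.37042273  0.15972045  0.99360548]
```

View pics/top0.png

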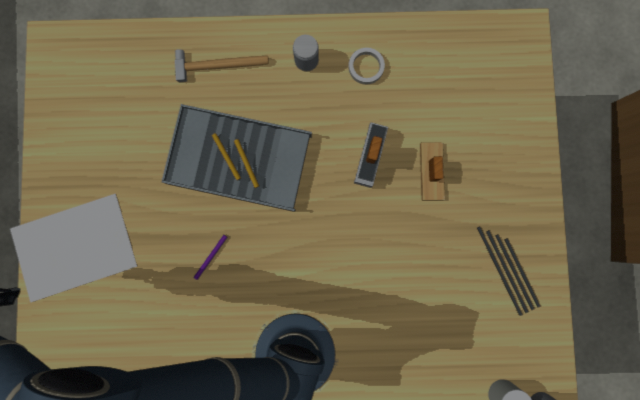

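View pics/side0.png

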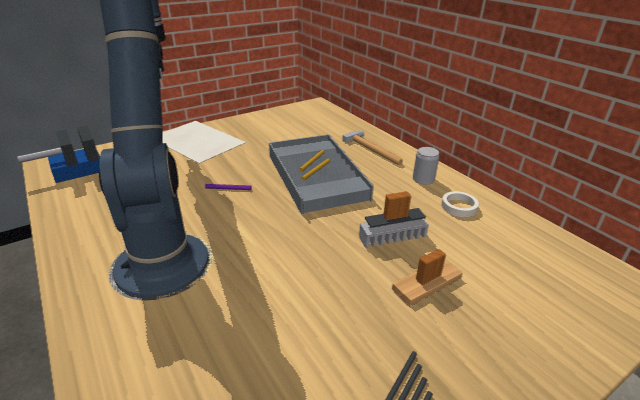

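```bash
cat > h.py <<'E'
import numpy as np,cv2
def load(n): return dict(np.load(n))
def cloud(f):
    z=f['range_z'];v,u=np.mgrid[0:z.shape[0],0:z.shape[1]]
    c=np.stack([(u-f['cx'])/f['fx']*z,(v-f['cy'])/f['fy']*z,z],-1)
    P=(c-f['t'])@f['R']; P[z<=0]=np.nan
    return P
def proj(f,X):
    c=np.asarray(X)@f['R'].T+f['t']; return np.stack([c[...,0]/c[...,2]*f['fx']+f['cx'],c[...,1]/c[...,2]*f['fy']+f['cy']],-1)
E
python3 - <<'E'
from h import *
f=load('top0.npz');P=cloud(f);im=f['image'][:,:,::-1]
def rect(mask,name):
    p=P[mask][:,:2]; r=cv2.minAreaRect((p*1000).astype(np.float32)); print(name,mask.sum(),'c',np.round(r[0],1),'sz',np.round(r[1],1),'ang',round(r[2],1),'z',np.round(np.nanpercentile(P[mask][:,2],[5,50,95]),4))
    return r
def box(u0,u1,v0,v1):
    m=np.zeros(P.shape[:2],bool);m[v0:v1,u0:u1]=1;return m
z=P[:,:,2]
print('table z',np.nanmedian(z[220:240,300:400]))
R=box(345,400,115,200);rect(R&(z>0.04)&(z<0.1),'rake head');rect(R&(z>.115),'rake block')
F=box(410,470,130,215);rect(F&(z>0.012)&(z<.05),'float sole');rect(F&(z>.07),'float block')
K=box(150,325,95,220);rect(K&(z>0.03)&(z<.065),'rack');rect(K&(z>.05)&(z<.06),'rack wall')
for a in (K,):
    hsv=cv2.cvtColor(im,cv2.COLOR_BGR2HSV); y=(hsv[...,0]>12)&(hsv[...,0]<32)&(hsv[...,1]>150)&a&(z>0.045)&box(205,265,125,195)
    n,l=cv2.connectedComponents(y.astype(np.uint8))
    for i in range(1,n):
        if (l==i).sum()>20: rect(l==i,'rod')
for nm,(u0,u1,v0,v1),n in(('a',(150,470,90,220),'top'),('b',(260,480,120,310),'side')):
    g=load(n+'0.npz')['image'][v0:v1,u0:u1,::-1]; s=min(800/g.shape[1],600/g.shape[0]);cv2.imwrite(f'pics/crop_{nm}.png',cv2.resize(g,None,fx=s,fy=s,interpolation=cv2.INTER_CUBIC))
E
```

```text
table z -0.0002698679251429768
rake head 878 c [ 526.7 -219.1] sz [ 50.3 168.6] ang 73.3 z [0.0422 0.0647 0.0711]
rake block 235 c [ 526.9 -218.9] sz [24.1 61. ] ang 73.3 z [0.1255 0.1313 0.1353]
float sole 1001 c [ 479.9 -387.5] sz [ 61.3 160.3] ang 89.3 z [0.015  0.0197 0.0259]
float block 233 c [ 480.  -387.7] sz [25.2 60.5] ang 89.9 z [0.0746 0.0839 0.0876]
rack 8265 c [527.3 142.5] sz [362.5 219.2] ang 76.3 z [0.0316 0.0394 0.0549]
rack wall 1176 c [527.  142.4] sz [362.1 218.6] ang 76.2 z [0.0504 0.0538 0.058 ]
rod 221 c [529.4 171.9] sz [139.5  11.7] ang 28.0 z [0.0476 0.0518 0.0564]
rod 222 c [508.6 117.6] sz [137.9  12. ] ang 23.2 z [0.0476 0.0516 0.0559]
```

View pics/crop_a.png

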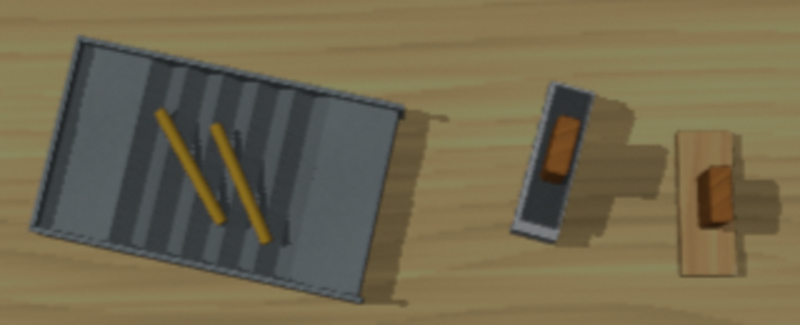

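View pics/crop_b.png

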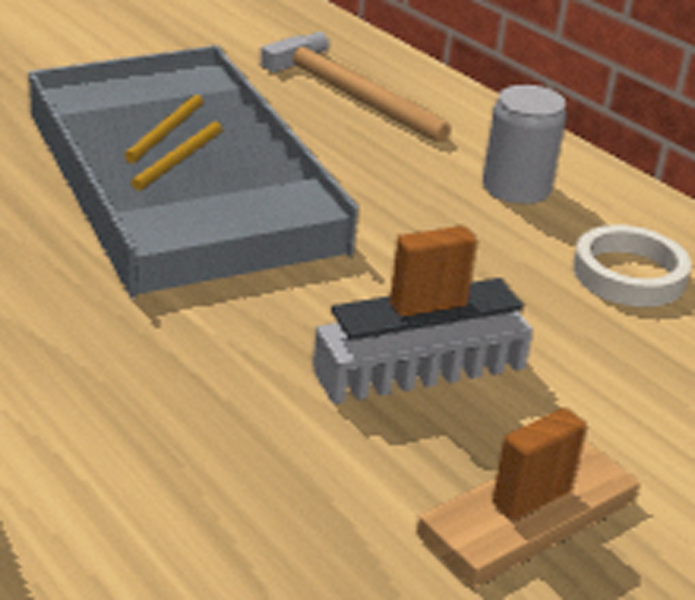

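```bash
cat >> h.py <<'E'
RK=np.array([.5270,.1424]);RY=np.deg2rad(-13.75)
def rk(x,y,z=None):
    c,s=np.cos(RY),np.sin(RY); p=RK+[c*x-s*y,s*x+c*y]
    return p if z is None else [p[0],p[1],z]
def inrk(p):
    c,s=np.cos(RY),np.sin(RY);d=np.asarray(p)[...,:2]-RK
    return np.stack([c*d[...,0]+s*d[...,1],-s*d[...,0]+c*d[...,1]],-1)
YC=RY+np.pi/2
E
python3 - <<'E'
from plant import robot
from h import *
ry=np.deg2rad(73.3)
print(rk(-.006,-.137),rk(-.006,.137))
for p,y in(([.5268,-.219,.24],ry),([.5268,-.219,.096],ry),(rk(-.006,-.137,.23),YC),(rk(-.006,-.137,.13),YC),(rk(-.006,.137,.13),YC),(rk(-.006,.137,.25),YC)):
    print(robot.inverse_kinematics(p,[np.pi,0,y]))
robot.goto([.5268,-.219,.22],[np.pi,0,ry])
print(robot.sense()['t'])
robot.move_straight([.5268,-.219,.096],vel=.1)
s=robot.sense();print(s['t'],s['tcp_pos'],s['tcp_rot'],s['wrist_force'])
f=robot.grab_frame('side');cv2.imwrite('pics/s1.png',cv2.resize(f['image'][100:300,240:560,::-1],None,fx=2.5,fy=2.5))
E
```

```text
[0.48860898 0.01075225] [0.55373491 0.27689998]
[-0.32907641  0.3855124   0.85485191  1.8257857  -0.32775379  1.07862013
  1.92650356]
[-0.10361893  0.52186032  0.56545545  1.946452   -0.38878779  0.78186882
  1.96151787]
[-0.49932053  0.17950045  0.44805279  1.99932201 -0.09313002  0.9821702
  1.32506472]
[-0.40653755  0.31738525  0.36024315  2.09788261 -0.16174499  0.75202534
  1.38654723]
[-0.57851604  0.49065057  0.0632095   1.78485901 -0.03904128  0.86728951
  0.83332955]
[-0.59551483  0.3691686   0.08466798  1.66974174 -0.03417544  1.10412312
  0.82966788]
3.2833
4.675 [ 0.52727937 -0.21923637  0.09664562] [ 3.14020442e+00 -2.49463391e-05  1.27935070e+00] [ 0.10111681  0.4808691  -0.21638413]
```

View pics/s1.png

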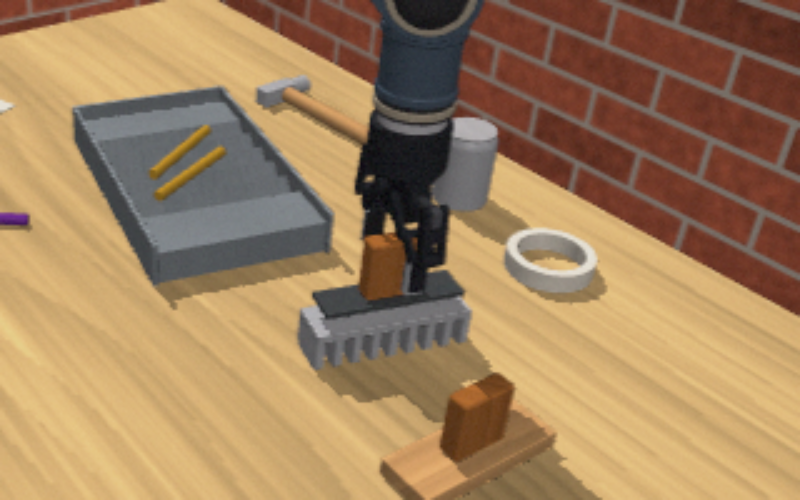

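The picture shows the near finger at (425,260) and the far one at (375,210). They straddle the toothed rake's block at about (390,265). The toothless float stands apart at (470,430). The grasp fits, so I'll grip, lift and check.

Run:
```python
from plant import robot
from h import *
robot.grip(0.0,strength=80)
s=robot.sense();print(s['t'],s['opening'],s['tcp_pos'],s['wrist_force'])
p=s['tcp_pos'];robot.move_straight([p[0],p[1],.21],vel=.12)
s=robot.sense();print(s['t'],s['opening'],s['wrist_force'],s['torque'])
f=robot.grab_frame('side');np.savez('side2.npz',**f);cv2.imwrite('pics/s2.png',cv2.resize(f['image'][60:300,240:560,::-1],None,fx=2.5,fy=2.5))
```

```text
5.3083 0.26957348937485126 [ 0.52687107 -0.21888702  0.09613203] [0.19132401 1.72819386 1.7323066 ]
6.4083 0.27498116762324626 [-1.64951772  0.02074981 -3.95208685] [0.00946244 0.03014329 0.00914086]
```

View pics/s2.png

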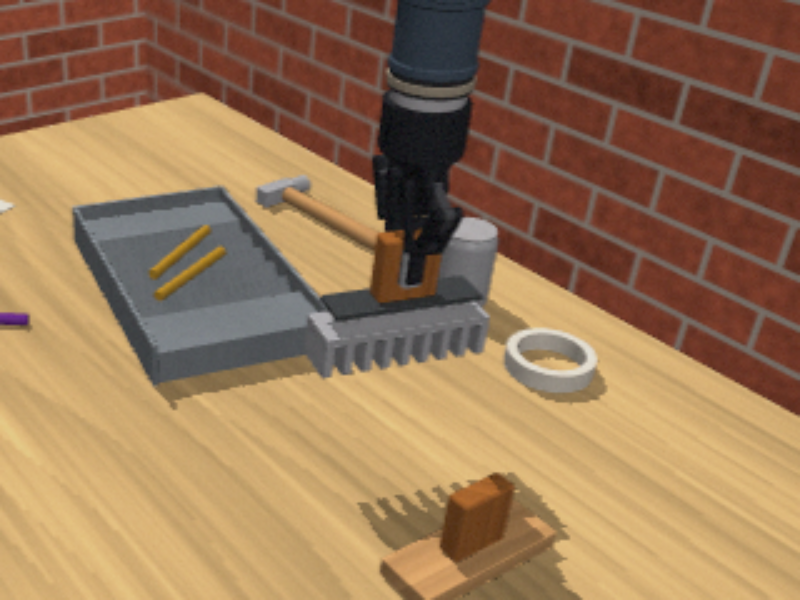

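The rake is held level: weight 3.95 N and opening 0.27, which matches a 24 mm block. Next I'll set it on the open-end landing.

Run:
```python
from plant import robot
from h import *
A=[np.pi,0,YC]
robot.move_straight(rk(-.006,-.137,.21),vel=.15,attitude=A)
robot.move_straight(rk(-.006,-.137,.142),vel=.12)
f0=robot.sense()['wrist_force']
for z in(.137,.134,.131):
    robot.move_straight(rk(-.006,-.137,z),vel=.03)
    s=robot.sense();print(s['t'],np.round(s['tcp_pos'],4),inrk(s['tcp_pos']),s['wrist_force']-f0)
for n in('top','side'):
    f=robot.grab_frame(n);np.savez(n+'3.npz',**f)
    u0,u1,v0,v1=(150,350,90,220) if n=='top' else (250,410,120,240)
    cv2.imwrite(f'pics/{n}3.png',cv2.resize(f['image'][v0:v1,u0:u1,::-1],None,fx=4,fy=4,interpolation=cv2.INTER_CUBIC))
```

```text
9.1917 [0.4886 0.0108 0.1372] [-0.00598444 -0.13691504] [-0.2466585  -0.38978615 -0.28936535]
9.4417 [0.4892 0.0108 0.1345] [-0.00545805 -0.13680878] [0.12686772 0.89795078 5.51396843]
9.6917 [0.4892 0.0108 0.1312] [-0.00547189 -0.13677056] [0.96628745 1.0121324  6.70872432]
```

View pics/top3.png

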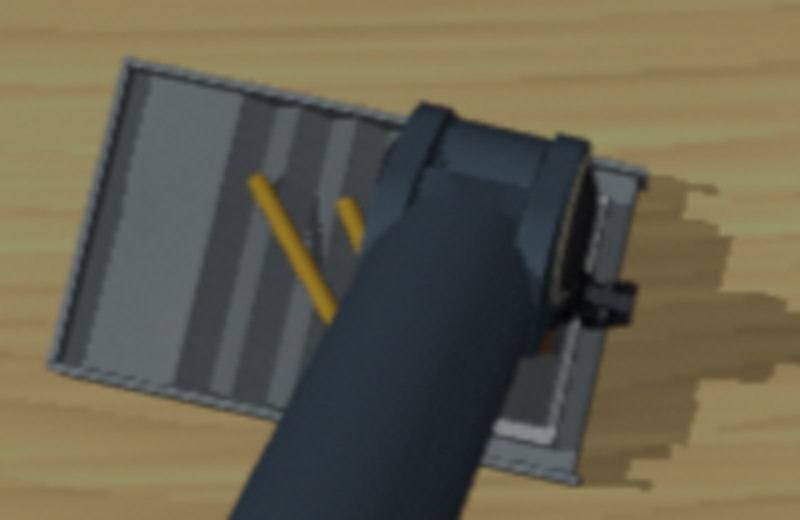

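View pics/side3.png

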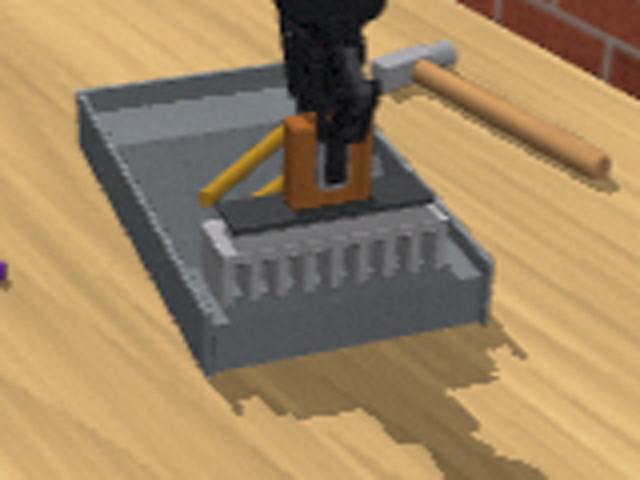

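The rake stands on the open-end landing between the side walls, with about 6.7 N of contact and the rods still untouched. Now I'll comb.

```bash
python3 - <<'E'
from plant import robot
from h import *
for y in(-.09,-.045,0.):
    r=robot.move_straight(rk(-.006,y,.131),vel=.045,contact_N=18)
    s=robot.sense();print(r,s['t'],np.round(s['tcp_pos'],4),inrk(s['tcp_pos']),s['wrist_force'],s['opening'])
    if r: break
    f=robot.grab_frame('side');np.savez('side4.npz',**f)
    u0,u1,v0,v1=(240,400,110,230)
    cv2.imwrite(f'pics/side4_{y}.png',cv2.resize(f['image'][v0:v1,u0:u1,::-1],None,fx=4,fy=4,interpolation=cv2.INTER_CUBIC))
f=robot.grab_frame('top');np.savez('top4.npz',**f)
u0,u1,v0,v1=(150,350,90,220)
cv2.imwrite(f'pics/top4.png',cv2.resize(f['image'][v0:v1,u0:u1,::-1],None,fx=4,fy=4,interpolation=cv2.INTER_CUBIC))
E
ls pics
```

```text
False 10.9833 [0.4997 0.0568 0.131 ] [-0.00617071 -0.08962851] [-0.41350983 -1.7394164   1.78632842] 0.2734945969028933
False 12.1833 [0.5105 0.1005 0.1311] [-0.00607106 -0.04464262] [-1.18769669 -2.47792232  2.64641477] 0.2757321111982051
False 13.3833 [0.5209 0.1434 0.1309] [-0.00616088 -0.00050456] [-1.8535387  -4.87326843  2.37934294] 0.27162684834934586
crop_a.png
crop_b.png
s1.png
s2.png
side0.png
side3.png
side4_-0.045.png
side4_-0.09.png
side4_0.0.png
top0.png
top3.png
top4.png
```

View pics/top4.png

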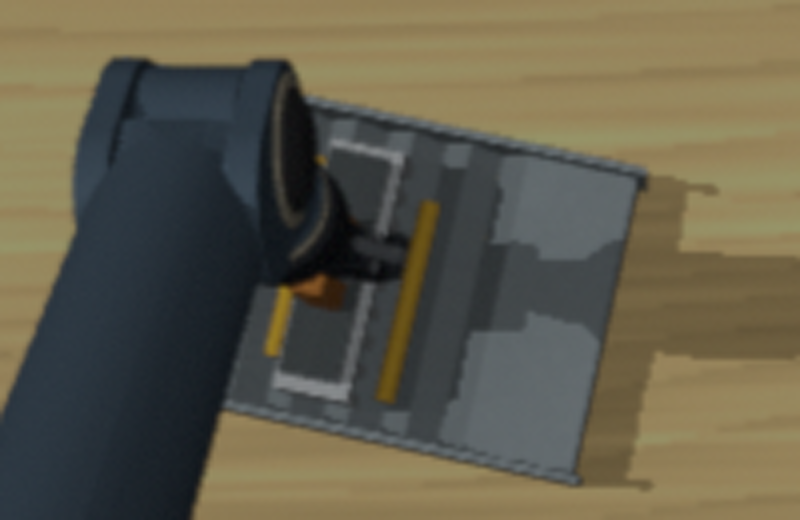

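View pics/side4_0.0.png

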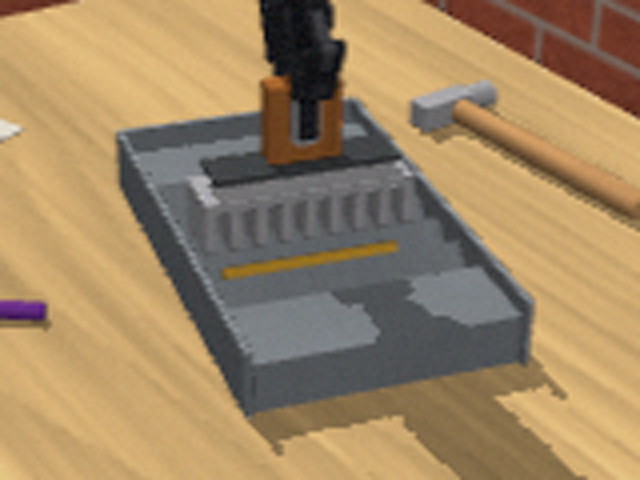

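Rod_b lies along a groove behind the rake, at (408,300) in the top crop. Rod_a is already square ahead of the rake, at (280,320). I'll carry on to the walled landing.

Run:
```python
from plant import robot
from h import *
for y in(.045,.09,.137):
    r=robot.move_straight(rk(-.006,y,.131),vel=.045,contact_N=18)
    s=robot.sense();print(r,s['t'],np.round(s['tcp_pos'],4),inrk(s['tcp_pos']),s['wrist_force'],s['opening'])
    if r: break
for n in('top','side'):
    f=robot.grab_frame(n);np.savez(n+'5.npz',**f)
    u0,u1,v0,v1=(150,350,90,220) if n=='top' else (240,400,110,230)
    cv2.imwrite(f'pics/{n}5.png',cv2.resize(f['image'][v0:v1,u0:u1,::-1],None,fx=4,fy=4,interpolation=cv2.INTER_CUBIC))
```

```text
False 14.6333 [0.5319 0.1883 0.1311] [-0.00610374  0.04575938] [-1.32097067 -2.55472832  2.4003558 ] 0.2674131627797969
False 15.7833 [0.5428 0.2321 0.1311] [-0.00599488  0.09092094] [-0.18793781 -2.60900059  2.10621539] 0.26720166659693106
False 16.975 [0.5536 0.2774 0.1311] [-0.00621029  0.13742186] [-1.27462331 -2.48782303  2.53076585] 0.27127131808427185
```

View pics/top5.png

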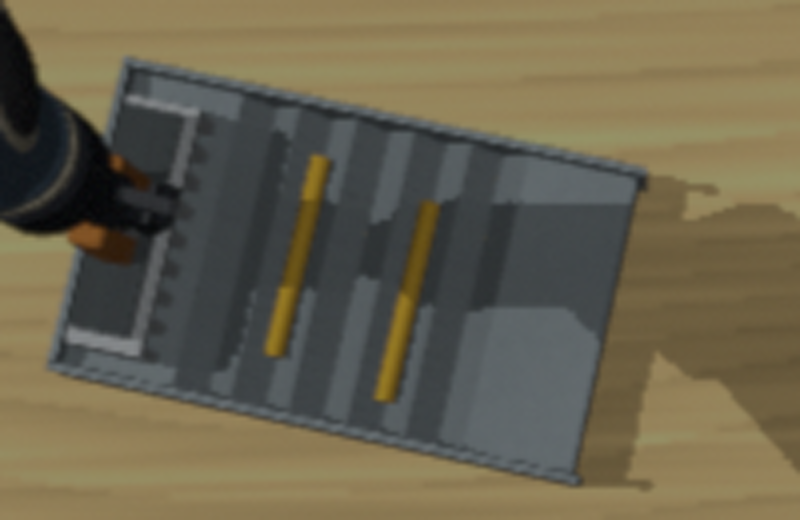

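View pics/side5.png

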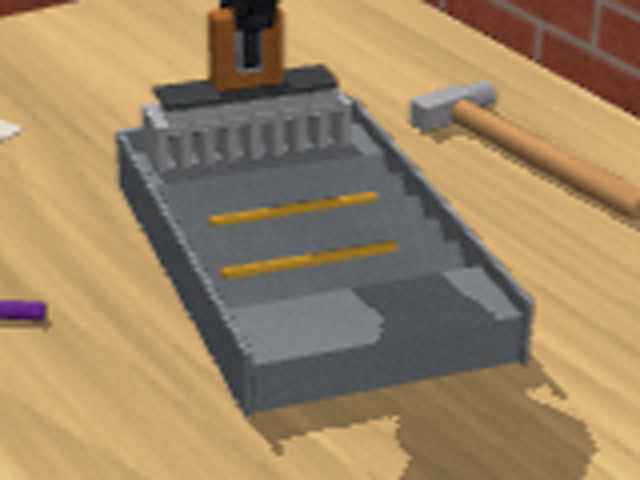

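Both rods lie along grooves, at (298,255) and (408,300) in the top crop, and the rake is clear of the end wall. I'll relax the spring, let go and retreat straight up.

Run:
```python
from plant import robot
from h import *
robot.move_straight(rk(-.006,.137,.1355),vel=.03)
s=robot.sense();print(s['t'],s['tcp_pos'],s['wrist_force'])
robot.grip(1.0)
s=robot.sense();print(s['t'],s['opening'],s['wrist_force'])
robot.move_straight(rk(-.006,.137,.28),vel=.12)
robot.goto([.45,.50,.30],[np.pi,0,YC])
for n in('top','side'):
    f=robot.grab_frame(n);np.savez(n+'6.npz',**f)
    u0,u1,v0,v1=(150,350,90,220) if n=='top' else (240,400,80,230)
    cv2.imwrite(f'pics/{n}6.png',cv2.resize(f['image'][v0:v1,u0:u1,::-1],None,fx=4,fy=4,interpolation=cv2.INTER_CUBIC))
f=load('top6.npz');P=cloud(f);z=P[...,2];q=inrk(P)
def rect(m,n):
    r=cv2.minAreaRect((q[m]*1000).astype(np.float32));print(n,m.sum(),np.round(r[0],1),np.round(r[1],1),round(r[2],1),np.round(np.nanpercentile(z[m],[5,50,95]),4))
ins=(abs(q[...,0])<.1)&(abs(q[...,1])<.174)
rect(ins&(z>.07)&(z<.12),'head');rect(ins&(z>.16),'block')
hsv=cv2.cvtColor(f['image'],cv2.COLOR_RGB2HSV)
y=ins&(hsv[...,0]>12)&(hsv[...,0]<32)&(hsv[...,1]>130)&(z<.06)
n,l=cv2.connectedComponents(y.astype(np.uint8))
for i in range(1,n):
    if (l==i).sum()>20: rect(l==i,'rod')
print(robot.sense()['t'])
```

```text
17.375 [0.5537697  0.27736483 0.13579706] [-1.09626108 -0.4850819   1.97413495]
18.0 0.9996105411010843 [ 0.26854327 -0.48786612 -0.59381502]
head 1087 [ -5.9 134.7] [ 49.5 168.6] 89.7 [0.0793 0.1044 0.1104]
block 260 [ -6.5 136.2] [59.5 25.2] 0.3 [0.1645 0.1711 0.1744]
rod 244 [ 3.  40.5] [138.5  16.8] 0.4 [0.03   0.0349 0.0395]
rod 250 [-10.8 -39.9] [ 15.2 139.8] 89.8 [0.0291 0.0347 0.0393]
20.4333
```

View pics/top6.png

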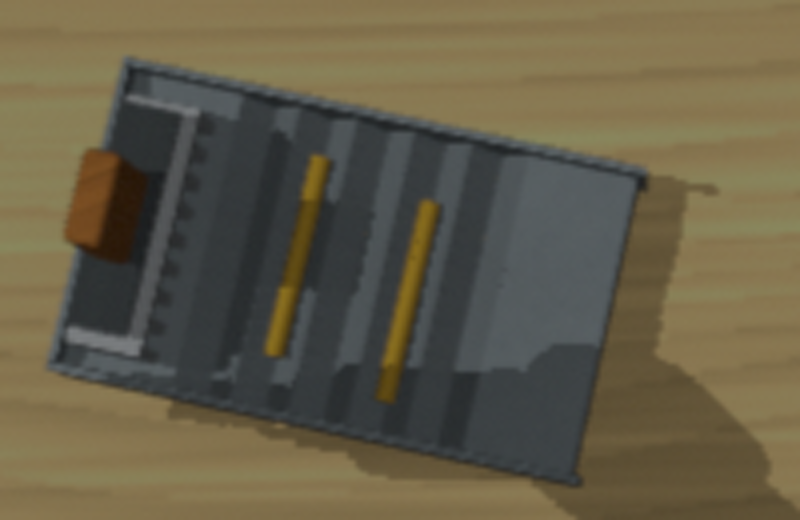

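View pics/side6.png

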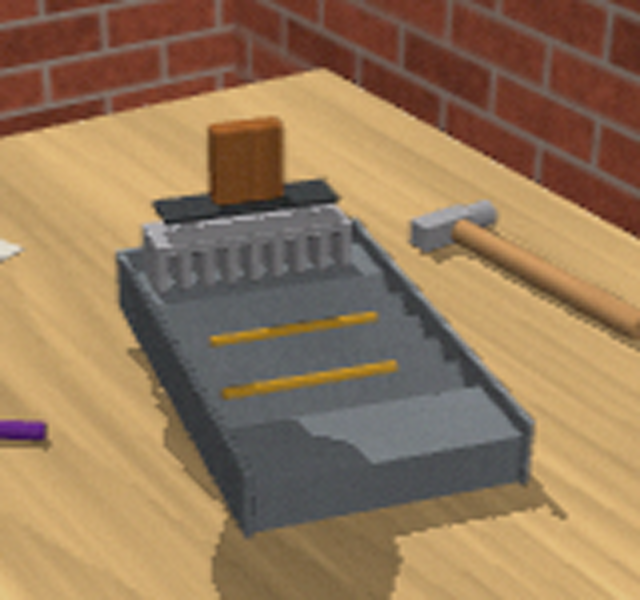

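Everything checks out: the rake is upright on the walled landing, with its block top at 171 mm against 172 expected. The rods are at rack y = +40.5 and -39.9 mm, square to within half a degree.

Run:
```python
from plant import robot
robot.close_job();print(robot.sense()['t'])
```

```text
the job is handed in; nothing more can be done
the job is handed in; nothing more can be done
```

The job is done and handed in at about 20.4 s of the 48 s allowed. Both rods lie in grooves, and the rake stands released on the walled landing.

- **What I did:** I gripped the toothed rake by its block, set it on the open-end landing and combed once across the ridge tops with about 6.5 N of downward contact. At the walled end I eased the spring, let go and backed straight up.
- **Rods:** the last pictures put them along the grooves at rack y = +40.5 and −39.9 mm, within 0.5° of square. Their measured surface is at 30–39 mm, with the ridges at 40 mm. The gripper stayed well above them throughout.
- **Rake:** it stands upright at rack y of about 136 mm, with its block top at 171 mm against the 172 mm expected. Its footprint is clear of both the end wall and the grooves.
- **Forces:** the wrist readings I took between moves stayed below about 7 N. None of the checks failed or disagreed.

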